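Make up two food-testing kits

TASK

Make up the two test kits from the stock on the bench: the white-lidded jar and the amber bottle go in the yellow tray, the black-lidded jar and the green bottle in the red tray. In each tray the bottle stands on the black rubber mat and the jar in the bare compartment, all upright and flat on the compartment floor. Set them down without dropping them, and leave the brown-lidded jar and the white bottle standing where they are.

Things in the scene. Friction and masses are not known exactly. Their poses are not given: they have to be found in the camera images.
- jar_white_mid (a point): White-lidded jar with pink contents: closed food jar, upright, straight-sided, 52 mm across, with a lid 54 mm across and 18 mm deep, 64 mm high in all, standing loose on the bench, about 0.14 kg. The point is on its axis, half-way up (32 mm above its underside); z up along the axis.
- jar_black_mid (a point): Black-lidded jar with ochre contents: closed food jar, upright, straight-sided, 52 mm across, with a lid 54 mm across and 18 mm deep, 64 mm high in all, standing loose on the bench, about 0.14 kg. The point is on its axis, half-way up (32 mm above its underside); z up along the axis.
- jar_brown_mid (a point): Brown-lidded jar with dark red contents, not wanted in either kit: closed food jar, upright, straight-sided, 52 mm across, with a lid 54 mm across and 18 mm deep, 64 mm high in all, standing loose on the bench, about 0.14 kg. The point is on its axis, half-way up (32 mm above its underside); z up along the axis.
- bottle_amber_mid (a point): Amber-brown glass bottle with a blue cap: upright round bottle, body 44 mm across with straight sides up to 55 mm, 80 mm high to the top of its narrower cap (28 mm across), standing loose on the bench, about 0.11 kg. The point is on its axis, half-way up (40 mm above its underside); z up along the axis.
- bottle_green_mid (a point): Green glass bottle with a green cap: upright round bottle, body 44 mm across with straight sides up to 55 mm, 80 mm high to the top of its narrower cap (28 mm across), standing loose on the bench, about 0.11 kg. The point is on its axis, half-way up (40 mm above its underside); z up along the axis.
- bottle_white_mid (a point): White bottle with a grey cap, not wanted in either kit: upright round bottle, body 44 mm across with straight sides up to 55 mm, 80 mm high to the top of its narrower cap (28 mm across), standing loose on the bench, about 0.11 kg. The point is on its axis, half-way up (40 mm above its underside); z up along the axis.
- tray_red: Red kit tray fixed to the bench, 175 x 90 mm, rim 16 mm above the bench, walls 5 mm; a wall across its middle makes two compartments 80 x 80 mm inside. Origin at the centre of its underside, on the bench; x along its length, z up. The compartment with the black rubber mat is centred at x = +42.5 mm, y = 0, mat top 7 mm above the bench; the bare one at x = -42.5 mm, y = 0, floor 5 mm above the bench. The tray may be turned any way.
- tray_yellow: Yellow kit tray fixed to the bench, 175 x 90 mm, rim 16 mm above the bench, walls 5 mm; a wall across its middle makes two compartments 80 x 80 mm inside. Origin at the centre of its underside, on the bench; x along its length, z up. The compartment with the black rubber mat is centred at x = +42.5 mm, y = 0, mat top 7 mm above the bench; the bare one at x = -42.5 mm, y = 0, floor 5 mm above the bench. The tray may be turned any way.
Not all that is in view belongs to the job. Leave any purple look-alike of the part that bears bottle_amber_mid alone.

How it is judged:
By the outcome, as a careful person would: the job done as asked, in the order asked, and still so for the second after the job is handed in, with the robot touching nothing.
It also fails if it takes over 112 s, if anything falls off the work surface, if the arm or the gripper's body presses on something with over 40 N, if the wrist force passes 120 N, or if a joint passes its speed limit or range.

ROBOT

A 6-joint arm with a two-finger parallel gripper is mounted at the origin on the work surface. World frame = base frame: x ahead of the robot, y to its left, z up, the work surface at z = 0. Lengths are in m, angles in rad, forces in N, time in s.
With the tool pointing down it reaches from about 0.25 to 0.8 m from the base axis. Payload 8.5 kg.
Tool frame: the origin (TCP) lies at the very end of the fingers, on their centre line; the grasp point (between the pads) lies 19 mm behind it (ctrl.pinch_z is the distance from the TCP to the grasp point, in m); z points along the fingers, y is the line along which they close (so a half turn about z gives the same grasp; the last joint's range is limited). The gripper opens to 85 mm and grips with 20 to 120 N. Pads are 22 mm wide; open, the fingers measure 114 mm over their backs; the gripper's body (76 mm by 85 mm) begins 54 mm behind the grasp point. The pads swing forward as they close: fully open they stand 13 mm farther back than shut.
Start: joints at [1.245, 0.238, -0.013, 1.319, 0, 1.571], TCP at [0.168, 0.497, 0.231] pointing down, gripper open.
Joint ranges: [-2.66, 2.66], [-1.03, 1.9], [-1.14, 1.46], [-1.82, 2.27], [-1.45, 1.34], [-3.14, 3.14]. Speed limits (rad/s): [2.22, 2.22, 2.79, 3.14, 3.14, 3.14].

INTERFACE

Orientations are given as a unit quaternion [x, y, z, w].
In Python, from station import ctrl gives the robot as it stands. The module is installed in compiled form; this text tells all that it offers.
- The arm moves only by the tool carry_out, never from a script. Its argument "moves" is one flat list of numbers, 5 for each row, row after row: the shift along the tool's x, y, z in mm, then the turn about the tool's z in degrees, then the gripper command: -1 is shut, 1 is fully open, values between are in proportion. In form: [tx, ty, tz, roll, gripper, tx, ty, tz, roll, gripper, ...]. A call has 1 to 10 rows; each row is the pose to reach, as a shift and turn from the pose commanded when the call began, along the tool's axes at that moment; what a row does not reach only later rows make up. A row lasts 1/10 s, in which the tool goes at most 50 mm and 8.59 degrees, less where a joint would pass 70% of its speed; a pose out of reach is approached as far as the arm can. A call with a gripper value outside its range is refused whole. The fingers move at their own pace and stop on an object; "newtons" is the grip in N (left out, the last holds). Time passes only in rows, so rows that repeat a pose let the fingers close. It gives the time, the measured TCP pose, the force, the opening and the grip force at its end, in the units of the state.
- ctrl.get_obs(): the state, without advancing time (a new reading comes with each control period).
- ctrl.camera(name): name is "side" or "top" or "wrist"; returns a dict with "image" (400x640x3 uint8, red, green, blue), "camera_matrix" (3x3 intrinsics, pixels), "k1" (the pictures are not rectified: a ray, as slopes to the right and down, at radius r is drawn at 1 + k1 r^2 times it, then the intrinsics apply), "rvec" (rotation vector, rad) and "tvec" (3), from world to camera coordinates, as OpenCV has them; the wrist camera has in their place "hand_eye" (4x4, takes a point from camera to tool coordinates, whose origin is the TCP and whose axes are the flange's). Camera axes: x right, y down, z forward; pixel columns grow to the right and rows downward; lengths in m; the calibration is good to about 2 mm. A picture is of the moment at which its call begins: read the wrist's pose just before it. There is no depth.
- ctrl.job_done(): hands the job in; it is judged then, once.
Trained networks look in the newest picture that a camera, given by its name, has taken for a name from the list of things; names that differ only in an ending like _2 or _b are one class to them, and where a whole thing is asked for, a point or a joint stands for the part that bears it (a point fixed in the world has none). Each returns a list of dicts, best first, with "score" (0 to 1); they miss things now and then, are a little off and sometimes report something else, mostly with a low value. They report only what shows in the picture. A call takes as long as a camera call. They do not tell look-alikes from the thing itself.
- ctrl.look_for(camera, query): "at" ([x, y, z] in m, in world coordinates, good to about 4 mm: the middle of the surface that is visible of it).
- ctrl.silhouettes(camera, query): "pixels" (400x640 bool, what is visible of it).
The state is a dict: "time": time; "joint_pos": joint angles; "dq": joint speeds; "joint_efforts": joint torques, N m; "eef_pos": TCP position; "tcp_rot": TCP orientation; "wrist_force": force on the tool from outside, world axes, zero at the start; "torque": the same for the moment, N m; "finger_gap": finger opening in m; "grasp_force": force on a finger pad.
Only numpy, scipy, OpenCV 4.12 (cv2) and the standard library are available. Lean on these libraries where they do the work, as an engineer would, in place of code of your own. Each camera call takes 0.05 s, during which the arm holds its last target. There are 200 camera calls.

## Working session

There is one attempt and no reset: what is moved stays moved. The work goes in short steps, Python scripts to look and compute and a tool call to move; the robot and the scene stay as the last step left them, time stands still between calls to the robot, and variables do not carry over. Pictures are saved under pics/ and viewed, at most 14 in all, crops included, and the job is handed in when it is done.

Besides the shell and the picture viewer there is one more tool, called after "Request:" by a JSON object that holds its "op" and its "data". carry_out: Moves the arm, as the interface text tells. Its arguments: {"type":"object","properties":{"moves":{"type":"array"},"newtons":{"type":"number"}},"required":["moves"]}

```bash
mkdir -p pics; cat > h.py <<'E'
import numpy as np,cv2
from station import ctrl
from scipy.spatial.transform import Rotation as R
def save(n,im): cv2.imwrite('pics/'+n,np.ascontiguousarray(im[...,::-1]))
def pose(c):
    if 'rvec' in c:
        Rm=cv2.Rodrigues(np.array(c['rvec'],float))[0]; t=np.array(c['tvec'],float).ravel()
        return Rm.T,-Rm.T@t
    H=np.array(c['hand_eye']);o=ctrl.get_obs();Rt=R.from_quat(o['tcp_rot']).as_matrix()
    return Rt@H[:3,:3],Rt@H[:3,3]+np.array(o['eef_pos'])
def ray(c,u,v,z,P=None):
    K=np.array(c['camera_matrix']);d=np.array([c['k1'],0,0,0.])
    n=cv2.undistortPoints(np.array([[[u,v]]],float),K,d)[0,0]
    Rw,o=P or pose(c); r=Rw@np.array([n[0],n[1],1]); return o+r*(z-o[2])/r[2]
def proj(c,p,P=None):
    K=np.array(c['camera_matrix']);Rw,o=P or pose(c);q=Rw.T@(np.array(p)-o)
    return cv2.projectPoints(q.reshape(1,1,3),np.zeros(3),np.zeros(3),K,np.array([c['k1'],0,0,0.]))[0].ravel()
N=['jar_white_mid','jar_black_mid','jar_brown_mid','bottle_amber_mid','bottle_green_mid','bottle_white_mid','tray_red','tray_yellow']
E
python3 - <<'E'
from h import *
o=ctrl.get_obs();print({k:np.round(v,3) for k,v in o.items()},ctrl.pinch_z)
for cam in ['top','side']:
    c=ctrl.camera(cam);save(cam+'.png',c['image'])
    for n in N:
        print(cam,n,[(round(d['score'],2),np.round(d['at'],3),proj(c,d['at']).round()) for d in ctrl.look_for(cam,n)])
E
```

```text
{'time': np.float64(0.0), 'joint_pos': array([ 1.245,  0.239, -0.014,  1.319,  0.   ,  1.571]), 'dq': array([ 0.   , -0.002,  0.001,  0.   ,  0.003,  0.001]), 'joint_efforts': array([ 2.0000e-03, -5.3878e+01,  3.4644e+01,  1.9000e-02,  0.0000e+00,
        0.0000e+00]), 'eef_pos': array([0.168, 0.497, 0.231]), 'tcp_rot': array([ 0.162,  0.987, -0.001, -0.   ]), 'wrist_force': array([ 0.07 ,  0.729, -0.217]), 'torque': array([-0.026,  0.061, -0.019]), 'grasp_force': np.float64(0.0), 'finger_gap': np.float64(0.085)} 0.0187
top jar_white_mid [(0.78, array([0.546, 0.062, 0.058]), array([295., 230.]))]
top jar_black_mid [(0.79, array([0.678, 0.069, 0.063]), array([293., 171.]))]
top jar_brown_mid [(0.79, array([ 0.56 , -0.049,  0.065]), array([345., 224.])), (0.6, array([0.551, 0.059, 0.06 ]), array([296., 228.]))]
top bottle_amber_mid [(0.89, array([ 0.679, -0.07 ,  0.063]), array([355., 172.])), (0.83, array([ 0.827, -0.147,  0.056]), array([388., 112.])), (0.82, array([ 0.662, -0.179,  0.06 ]), array([403., 181.])), (0.68, array([ 0.675, -0.257,  0.055]), array([437., 176.]))]
top bottl
[... 555 characters left out ...]
y([ 0.554, -0.032,  0.055]), array([364., 202.]))]
side bottle_amber_mid [(0.94, array([ 0.662, -0.17 ,  0.05 ]), array([339., 159.])), (0.93, array([ 0.685, -0.06 ,  0.05 ]), array([315., 183.])), (0.73, array([ 0.675, -0.246,  0.058]), array([344., 141.])), (0.7, array([ 0.836, -0.135,  0.045]), array([274., 155.]))]
side bottle_green_mid [(0.97, array([ 0.445, -0.042,  0.053]), array([412., 211.]))]
side bottle_white_mid [(0.62, array([0.446, 0.057, 0.051]), array([402., 244.]))]
side tray_red [(0.83, array([ 0.527, -0.256,  0.006]), array([395., 165.]))]
side tray_yellow [(0.82, array([0.526, 0.3  , 0.007]), array([323., 349.])), (0.63, array([0.444, 0.057, 0.054]), array([404., 243.]))]
```

View pics/top.png

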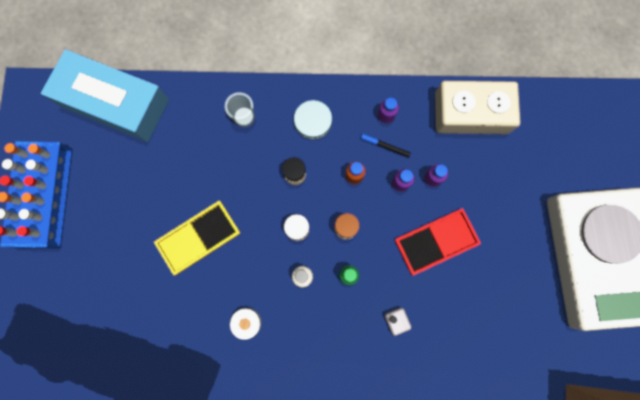

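View pics/side.png

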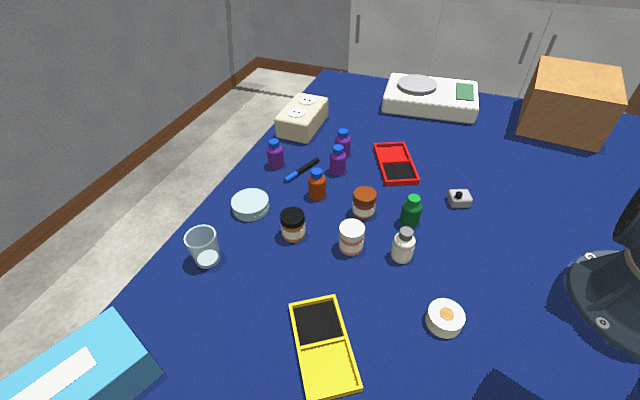

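Candidates for the amber bottle in the top view are (355,172), which is orange-brown, and the purple look-alikes at (388,110), (403,180) and (437,175). I choose (355,172). The jars are black (294,171), white (296,228) and brown (346,225). The bottles are green (349,274) and white (302,276). Next I check the amber choice in a crop and fit the poses from the silhouettes.

```bash
cat > fit.py <<'E'
from h import *
from scipy.optimize import minimize
a=np.linspace(0,2*np.pi,40)
PRO={'jar':[[(.026,0),(.026,.046)],[(.027,.046),(.027,.064)]],'bot':[[(.022,0),(.022,.055),(.014,.065)],[(.014,.06),(.014,.08)]]}
def model(n,x):
    if n[:4]=='tray':
        Rz=np.array([[np.cos(x[2]),-np.sin(x[2])],[np.sin(x[2]),np.cos(x[2])]])
        q=np.array([[s*.0875,t*.045] for s,t in [(1,1),(1,-1),(-1,-1),(-1,1)]])@Rz.T+x[:2]
        return [np.r_[np.c_[q,q[:,0]*0],np.c_[q,q[:,0]*0+.016]]]
    return [np.concatenate([np.c_[x[0]+r*np.cos(a),x[1]+r*np.sin(a),0*a+z] for r,z in part]) for part in PRO[n[:3]]]
def render(c,P,n,x,S=4):
    im=np.zeros((400*S,640*S),np.uint8);K=np.array(c['camera_matrix'])
    for pts in model(n,x):
        q=(pts-P[1])@P[0]
        u=cv2.projectPoints(q.reshape(-1,1,3),np.zeros(3),np.zeros(3),K,np.array([c['k1'],0,0,0.]))[0]
        cv2.fillConvexPoly(im,cv2.convexHull(np.round((u+.5)*S).astype(np.int32)),1)
    return im.astype(bool)
def fit(c,P,n,x0,m,S=4):
    M=cv2.resize(m.astype(np.uint8),None,fx=S,fy=S,interpolation=cv2.INTER_NEAREST)>0
    def f(x):
        r=render(c,P,n,x,S);return 1-(r&M).sum()/max(1,(r|M).sum())
    d=np.array([[.01,0,0],[0,.01,0],[0,0,.2]])[:len(x0),:len(x0)]
    s=minimize(f,x0,method='Nelder-Mead',options=dict(initial_simplex=np.vstack([x0,np.array(x0)+d]),xatol=1e-4,fatol=1e-4,maxiter=150))
    return s.x,1-s.fun
E
cat > g.py <<'E'
from fit import *
G={'jar_white_mid':(.55,.065),'jar_black_mid':(.68,.07),'jar_brown_mid':(.56,-.045),'bottle_amber_mid':(.68,-.065),'bottle_green_mid':(.45,-.05),'bottle_white_mid':(.446,.05),'tray_red':(.53,-.265,2.7),'tray_yellow':(.527,.296,-.55)}
for cam in ['top','side']:
    c=ctrl.camera(cam);P=pose(c)
    if cam=='top': save('crop.png',cv2.resize(c['image'][90:300,140:490],None,fx=2.2,fy=2.2,interpolation=cv2.INTER_CUBIC))
    for n,g in G.items():
        best=None
        for d in ctrl.silhouettes(cam,n):
            m=d['pixels']; v,u=np.argwhere(m).mean(0)
            if np.hypot(*(ray(c,u,v,.01 if n[0]=='t' else .035,P)[:2]-np.array(g[:2])))<.045:
                best=fit(c,P,n,g,m);break
        print(cam,n,best and (best[0].round(4),round(best[1],3)))
E
python3 g.py
```

```text
top jar_white_mid (array([0.5522, 0.0601]), np.float64(0.899))
top jar_black_mid (array([0.6857, 0.0699]), np.float64(0.954))
top jar_brown_mid (array([ 0.5577, -0.0528]), np.float64(0.96))
top bottle_amber_mid None
top bottle_green_mid (array([ 0.4492, -0.0595]), np.float64(0.929))
top bottle_white_mid (array([0.4437, 0.044 ]), np.float64(0.94))
top tray_red (array([ 0.5303, -0.2657,  2.0132]), np.float64(0.971))
top tray_yellow (array([ 0.5289,  0.2919, -0.9694]), np.float64(0.968))
side jar_white_mid (array([0.5549, 0.0625]), np.float64(0.941))
side jar_black_mid (array([0.6874, 0.071 ]), np.float64(0.903))
side jar_brown_mid (array([ 0.5603, -0.0521]), np.float64(0.938))
side bottle_amber_mid (array([ 0.6865, -0.0719]), np.float64(0.924))
side bottle_green_mid (array([ 0.4502, -0.0579]), np.float64(0.924))
side bottle_white_mid (array([0.4455, 0.0445]), np.float64(0.955))
side tray_red (array([ 0.5319, -0.2638,  2.0083]), np.float64(0.957))
side tray_yellow (array([ 0.5306,  0.2933, -0.9663]), np.float64(0.985))
```

View pics/crop.png

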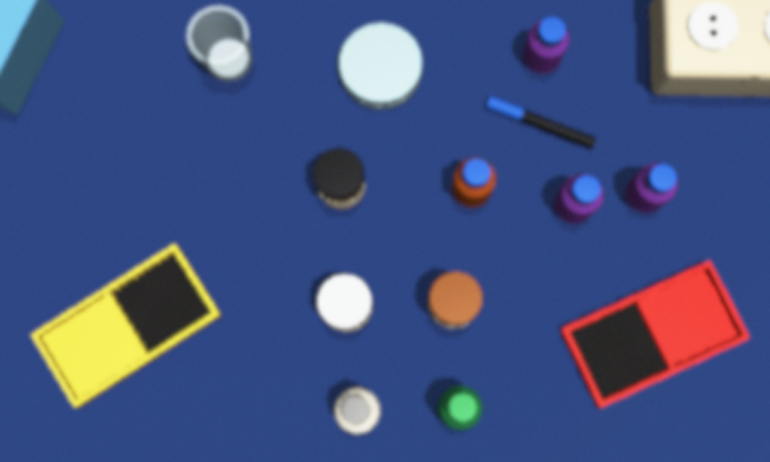

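The crop confirms amber at (473,180) in the crop, orange-brown. The other three blue-capped bottles, at (546,42), (581,195) and (655,187), are purple. I go above the white jar and turn the tool so that its x is world y and its y is world x.

Request:
{"op": "carry_out", "data": {"moves": [-50,-29,8,8,1,-100,-58,16,16,1,-150,-87,24,24,1,-200,-116,32,32,1,-250,-145,40,40,1,-300,-174,48,48,1,-350,-203,56,56,1,-400,-232,60,64,1,-440,-260,60,71.3,1,-480,-280,60,71.3,1], "newtons": 40}}

```text
time: 2.8
eef_pos: [0.4947, 0.121, 0.1733]
tcp_rot: [0.709, 0.706, 0.0, -0.0]
wrist_force: [1.5, 1.6, 0.2]
finger_gap: 0.0854
grasp_force: 0.0
```

Request:
{"op": "carry_out", "data": {"moves": [0,0,0,0,1,0,0,0,0,1]}}

```text
time: 3.0
eef_pos: [0.4942, 0.1219, 0.1731]
tcp_rot: [0.708, 0.706, -0.0, -0.0]
wrist_force: [0.1, 0.1, -0.3]
finger_gap: 0.0856
grasp_force: 0.0
```

```bash
cat > w.py <<'E'
from fit import *
import sys
o=ctrl.get_obs();print(o['time'],o['eef_pos'].round(4),R.from_quat(o['tcp_rot']).as_matrix().round(3).tolist(),o['finger_gap'])
c=ctrl.camera('wrist');P=pose(c);save(sys.argv[1]+'.png',c['image'])
for s in sys.argv[2:]:
    n,x,y=s.split(',')[:3];g=[float(k) for k in s.split(',')[1:]]
    for d in ctrl.silhouettes('wrist',n):
        m=d['pixels'];v,u=np.argwhere(m).mean(0)
        b=fit(c,P,n,g,m,2)
        print(n,d['score'],(u.round(),v.round()),m.sum(),b[0].round(4),round(b[1],3))
E
python3 w.py w1 jar_white_mid,.5535,.0613 jar_brown_mid,.559,-.0525
```

```text
3.0 [0.4942 0.1219 0.1731] [[0.002, 1.0, -0.001], [1.0, -0.002, -0.0], [-0.0, -0.001, -1.0]] 0.08563093204462884
jar_white_mid 0.56 (np.float64(370.0), np.float64(248.0)) 2879 [0.5527 0.0611] 0.946
jar_brown_mid 0.69 (np.float64(368.0), np.float64(319.0)) 1722 [ 0.5567 -0.0479] 0.603
```

Request:
{"op": "carry_out", "data": {"moves": [-30,30,10,0,1,-61,59,20,0,1,-61,59,60,0,1,-61,59,100,0,1,-61,59,125,0,1,-61,59,140,0,1,-61,59,149,0,1,-61,59,149,0,1,-61,59,149,0,-0.2,-61,59,149,0,-0.2]}}

```text
time: 4.15
eef_pos: [0.5536, 0.0624, 0.0256]
tcp_rot: [0.707, 0.707, 0.001, 0.001]
wrist_force: [-0.3, 0.1, -0.0]
finger_gap: 0.0594
grasp_force: 0.0
```

Request:
{"op": "carry_out", "data": {"moves": [0,0,0,0,-0.6,0,0,0,0,-0.6,0,0,0,0,-0.6,0,0,0,0,-0.6,0,0,0,0,-0.6]}}

```text
time: 4.65
eef_pos: [0.5536, 0.0622, 0.0257]
tcp_rot: [0.707, 0.707, 0.001, 0.0]
wrist_force: [-1.3, 0.7, 7.1]
finger_gap: 0.0529
grasp_force: 40.9
```

Request:
{"op": "carry_out", "data": {"moves": [0,0,-20,0,-0.6,0,0,-60,0,-0.6,30,-6,-70,0,-0.6,75,-14,-70,0,-0.6,120,-22,-70,0,-0.6,165,-30,-70,0,-0.6,210,-38,-70,0,-0.6,245,-45,-70,0,-0.6,265,-48,-70,0,-0.6,265,-48,-70,0,-0.6]}}

```text
time: 5.65
eef_pos: [0.5042, 0.3297, 0.0946]
tcp_rot: [0.706, 0.708, 0.001, -0.0]
wrist_force: [-0.3, 0.3, -2.0]
finger_gap: 0.0528
grasp_force: 42.8
```

Request:
{"op": "carry_out", "data": {"moves": [0,0,0,0,-0.6,0,0,0,0,-0.6]}}

```text
time: 5.85
eef_pos: [0.5048, 0.326, 0.0945]
tcp_rot: [0.707, 0.707, -0.0, 0.0]
wrist_force: [1.1, 0.4, -2.2]
finger_gap: 0.0531
grasp_force: 42.8
```

```bash
python3 - <<'E'
from fit import *
o=ctrl.get_obs();print(o['time'],o['eef_pos'].round(4),o['finger_gap'],o['grasp_force'],o['wrist_force'])
c=ctrl.camera('wrist');save('w2.png',c['image']);print([proj(c,p).round() for p in [(.5057,.3276,.005),(.554,.2576,.007),(.5057,.3276,.085)]])
E
```

```text
5.85 [0.5048 0.326  0.0945] 0.0531346053001355 42.77600169181824 [ 1.09688306  0.36231467 -2.24079285]
[array([316., 203.]), array([367., 274.]), array([316., 242.])]
```

View pics/w2.png

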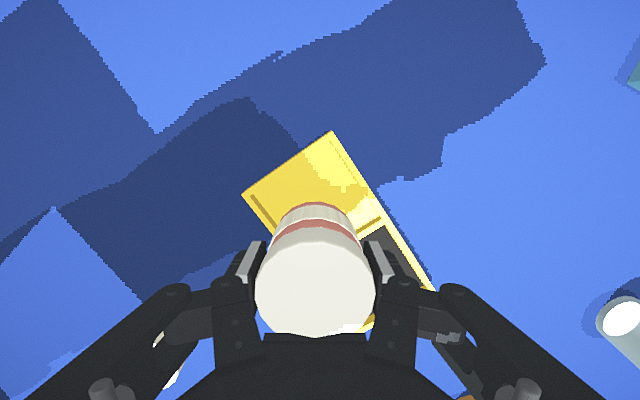

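The jar is held upright at (315,270), over the bare compartment (projected centre (316,203)). Lowering gently.

Request:
{"op": "carry_out", "data": {"moves": [1,1,20,0,-0.6,1,1,40,0,-0.6,1,1,52,0,-0.6,1,1,57,0,-0.6,1,1,60,0,-0.6,1,1,62,0,-0.6,1,1,62,0,-0.6,1,1,62,0,-0.6]}}

```text
time: 6.7
eef_pos: [0.506, 0.3282, 0.0329]
tcp_rot: [0.707, 0.707, 0.0, 0.0]
wrist_force: [-0.7, -0.1, -1.4]
finger_gap: 0.053
grasp_force: 42.7
```

Request:
{"op": "carry_out", "data": {"moves": [0,0,1,0,-0.6,0,0,2,0,-0.6,0,0,2,0,-0.6]}}

```text
time: 7.0
eef_pos: [0.5059, 0.3282, 0.0307]
tcp_rot: [0.707, 0.707, 0.0, 0.0]
wrist_force: [-0.6, -0.2, 1.2]
finger_gap: 0.0529
grasp_force: 42.9
```

Request:
{"op": "carry_out", "data": {"moves": [0,0,0,0,0.35,0,0,0,0,0.5,0,0,0,0,0.6,0,0,0,0,0.6,0,0,-15,0,0.6,0,0,-50,0,0.6,0,0,-100,0,1,-40,18,-110,0,1,-80,36,-110,0,1,-120,54,-110,0,1]}}

```text
time: 8.0
eef_pos: [0.5605, 0.2072, 0.1413]
tcp_rot: [0.706, 0.708, 0.001, 0.0]
wrist_force: [1.0, 0.7, -1.3]
finger_gap: 0.0853
grasp_force: 0.0
```

Request:
{"op": "carry_out", "data": {"moves": [-45,20,0,0,1,-90,40,0,0,1,-135,60,0,0,1,-180,80,0,0,1,-220,100,0,0,1,-220,100,0,0,1,-220,100,0,0,1]}}

```text
time: 8.7
eef_pos: [0.66, -0.0132, 0.1399]
tcp_rot: [0.708, 0.706, -0.0, -0.0]
wrist_force: [-0.8, 0.3, -0.0]
finger_gap: 0.0853
grasp_force: 0.0
```

```bash
python3 w.py w3 bottle_amber_mid,.6865,-.0718
```

```text
8.7 [ 0.66   -0.0132  0.1399] [[0.002, 1.0, -0.001], [1.0, -0.002, 0.0], [0.0, -0.001, -1.0]] 0.08527852660024768
bottle_amber_mid 0.88 (np.float64(323.0), np.float64(325.0)) 716 [ 0.6865 -0.0718] 0.0
bottle_amber_mid 0.81 (np.float64(342.0), np.float64(260.0)) 2719 [ 0.6855 -0.0716] 0.951
bottle_amber_mid 0.77 (np.float64(476.0), np.float64(295.0)) 318 [ 0.6865 -0.0718] 0.0
```

View pics/w3.png

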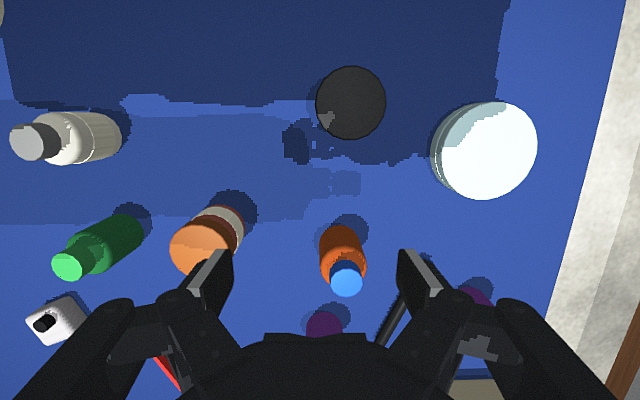

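The amber bottle is at (342,260) between the fingers, orange-brown. The black jar is at (350,103) and the purple ones are at (325,323) and (476,295).

Request:
{"op": "carry_out", "data": {"moves": [-30,13,0,0,1,-58,26,0,0,1,-58,26,20,0,1,-58,26,50,0,1,-58,26,80,0,1,-58,26,105,0,1,-58,26,118,0,1,-58,26,121,0,1,-58,26,121,0,0.4,-58,26,121,0,-0.4]}}

```text
time: 9.8
eef_pos: [0.6868, -0.0696, 0.0209]
tcp_rot: [0.707, 0.707, 0.001, 0.001]
wrist_force: [0.7, 0.5, 0.3]
finger_gap: 0.059
grasp_force: 0.0
```

Request:
{"op": "carry_out", "data": {"moves": [0,0,0,0,-0.7,0,0,0,0,-0.7,0,0,0,0,-0.7,0,0,0,0,-0.7,0,0,0,0,-0.7,0,0,0,0,-0.7]}}

```text
time: 10.4
eef_pos: [0.6868, -0.0699, 0.0211]
tcp_rot: [0.707, 0.707, 0.001, 0.001]
wrist_force: [-1.2, 1.5, 5.4]
finger_gap: 0.043
grasp_force: 40.7
```

Request:
{"op": "carry_out", "data": {"moves": [0,0,-20,0,-0.7,0,0,-60,0,-0.7,0,0,-90,0,-0.7,40,-16,-95,0,-0.7,85,-34,-95,0,-0.7,130,-52,-95,0,-0.7,175,-70,-95,0,-0.7,220,-89,-95,0,-0.7,265,-107,-95,0,-0.7,300,-121,-95,0,-0.7]}}

```text
time: 11.4
eef_pos: [0.5636, 0.2323, 0.115]
tcp_rot: [0.707, 0.708, 0.0, 0.0]
wrist_force: [1.3, -0.4, -1.7]
finger_gap: 0.043
grasp_force: 41.2
```

Request:
{"op": "carry_out", "data": {"moves": [20,-8,0,0,-0.7,30,-12,0,0,-0.7,30,-12,0,0,-0.7,30,-12,0,0,-0.7]}}

```text
time: 11.8
eef_pos: [0.5532, 0.2592, 0.1145]
tcp_rot: [0.707, 0.707, -0.0, 0.0]
wrist_force: [0.0, -0.8, -1.3]
finger_gap: 0.0429
grasp_force: 41.2
```

```bash
python3 - <<'E'
from fit import *
o=ctrl.get_obs();print(o['time'],o['eef_pos'].round(4),o['finger_gap'],o['grasp_force'],o['wrist_force'])
c=ctrl.camera('side');P=pose(c);save('s2.png',cv2.resize(c['image'][120:400,200:500],None,fx=2,fy=2))
for n,g in [('jar_white_mid',(.5057,.3276)),('tray_yellow',(.53,.2926,-.968))]:
    for d in ctrl.silhouettes('side',n)[:2]: print(n,d['score'],fit(c,P,n,g,d['pixels']))
E
```

```text
11.8 [0.5532 0.2592 0.1145] 0.04285905618502597 41.16172542795539 [ 0.02433416 -0.75967213 -1.27770289]
jar_white_mid 0.94 (array([0.50678541, 0.32415821]), np.float64(0.9408218449399353))
tray_yellow 0.93 (array([ 0.53037218,  0.29336297, -0.96356229]), np.float64(0.6966385583920527))
```

View pics/s2.png

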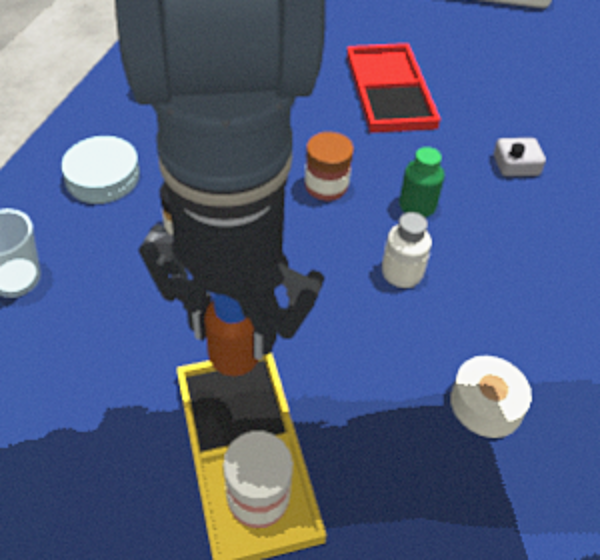

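The white jar stands upright in the bare half at crop (258,480), and the amber bottle hangs upright over the mat at (233,335). Lowering it.

Request:
{"op": "carry_out", "data": {"moves": [0,1,30,0,-0.7,0,1,60,0,-0.7,0,1,75,0,-0.7,0,1,81,0,-0.7,0,1,84,0,-0.7,0,1,85,0,-0.7,0,1,86,0,-0.7,0,1,86,0,-0.7]}}

```text
time: 12.75
eef_pos: [0.5542, 0.2602, 0.0291]
tcp_rot: [0.707, 0.707, 0.001, 0.0]
wrist_force: [0.4, 0.7, -1.7]
finger_gap: 0.0429
grasp_force: 41.1
```

Request:
{"op": "carry_out", "data": {"moves": [0,0,1,0,-0.7,0,0,1.5,0,-0.7,0,0,1.5,0,-0.7]}}

```text
time: 13.05
eef_pos: [0.5541, 0.2602, 0.0281]
tcp_rot: [0.707, 0.707, 0.001, 0.0]
wrist_force: [-1.7, -0.4, 6.2]
finger_gap: 0.0432
grasp_force: 41.9
```

Request:
{"op": "carry_out", "data": {"moves": [0,0,0,0,0.2,0,0,0,0,0.3,0,0,0,0,0.4,0,0,0,0,0.5,0,0,-15,0,0.5,0,0,-60,0,0.5,0,0,-110,0,1,-35,26,-112,0,1,-70,52,-112,0,1,-105,78,-112,0,1]}}

```text
time: 14.05
eef_pos: [0.6328, 0.1543, 0.1397]
tcp_rot: [0.706, 0.708, 0.001, 0.0]
wrist_force: [1.3, 0.7, -0.0]
finger_gap: 0.0856
grasp_force: 0.0
```

Request:
{"op": "carry_out", "data": {"moves": [-35,28,0,0,1,-35,28,0,0,1,-35,28,0,0,1,-35,28,0,0,1]}}

```text
time: 14.45
eef_pos: [0.6593, 0.1205, 0.1387]
tcp_rot: [0.707, 0.707, -0.0, -0.0]
wrist_force: [-0.2, 0.3, 0.2]
finger_gap: 0.0855
grasp_force: 0.0
```

```bash
python3 w.py w4 jar_black_mid,.6865,.0705
```

```text
14.45 [0.6593 0.1205 0.1387] [[-0.001, 1.0, -0.001], [1.0, 0.001, 0.0], [0.0, -0.001, -1.0]] 0.08546956122016394
jar_black_mid 0.58 (np.float64(344.0), np.float64(254.0)) 3722 [0.6865 0.0707] 0.96
```

Request:
{"op": "carry_out", "data": {"moves": [-25,14,0,0,1,-50,27,0,0,1,-50,27,20,0,1,-50,27,50,0,1,-50,27,80,0,1,-50,27,102,0,1,-50,27,111,0,1,-50,27,113,0,1,-50,27,113,0,0.4,-50,27,113,0,-0.2]}}

```text
time: 15.55
eef_pos: [0.6877, 0.0704, 0.0274]
tcp_rot: [0.707, 0.707, 0.001, 0.001]
wrist_force: [-0.0, -0.2, -0.9]
finger_gap: 0.059
grasp_force: 0.0
```

Request:
{"op": "carry_out", "data": {"moves": [0,0,0,0,-0.6,0,0,0,0,-0.6,0,0,0,0,-0.6,0,0,0,0,-0.6,0,0,0,0,-0.6]}}

```text
time: 16.05
eef_pos: [0.6877, 0.0703, 0.0276]
tcp_rot: [0.707, 0.707, 0.001, 0.001]
wrist_force: [-1.2, 1.1, 6.7]
finger_gap: 0.0528
grasp_force: 41.7
```

Request:
{"op": "carry_out", "data": {"moves": [0,0,-20,0,-0.6,0,0,-60,0,-0.6,0,0,-102,0,-0.6,-40,-15,-105,0,-0.6,-82,-30,-105,0,-0.6,-124,-46,-105,0,-0.6,-166,-62,-105,0,-0.6,-208,-77,-105,0,-0.6,-250,-93,-105,0,-0.6,-292,-108,-105,0,-0.6]}}

```text
time: 17.05
eef_pos: [0.5782, -0.2237, 0.1316]
tcp_rot: [0.707, 0.707, 0.0, 0.0]
wrist_force: [1.5, -0.5, -1.7]
finger_gap: 0.0529
grasp_force: 42.4
```

Request:
{"op": "carry_out", "data": {"moves": [-42,-16,0,0,-0.6,-72,-27,0,0,-0.6,-81,-30,0,0,-0.6,-81,-30,0,0,-0.6,-81,-30,0,0,-0.6]}}

```text
time: 17.55
eef_pos: [0.5494, -0.3022, 0.1311]
tcp_rot: [0.707, 0.707, 0.0, -0.0]
wrist_force: [0.0, -0.4, -1.9]
finger_gap: 0.0528
grasp_force: 42.4
```

```bash
python3 - <<'E'
from fit import *
o=ctrl.get_obs();print(o['time'],o['eef_pos'].round(4),o['finger_gap'],o['grasp_force'],o['wrist_force'])
c=ctrl.camera('wrist');im=c['image'].copy();P=pose(c)
q=model('tray',np.array([.5311,-.2648,2.011]))
for p in model('tray_',np.array([.5311,-.2648,2.011]))[0][4:]: cv2.circle(im,tuple(int(k) for k in proj(c,p,P)),4,(0,255,0),1)
for p in [(.5492,-.3033,.005),(.513,-.2263,.007)]: cv2.circle(im,tuple(int(k) for k in proj(c,p,P)),4,(255,255,255),-1)
save('w5.png',im)
E
```

```text
17.55 [ 0.5494 -0.3022  0.1311] 0.05279032088257991 42.42896497249603 [ 0.00226135 -0.3775191  -1.94318759]
```

View pics/w5.png

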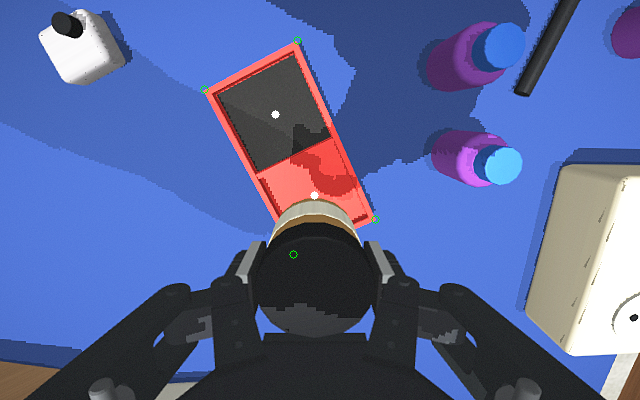

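The predicted tray corners (298,41), (205,90) and (376,218) match the red tray. The black jar is above the bare half, centre (314,196). Lowering it.

Request:
{"op": "carry_out", "data": {"moves": [-1,0,30,0,-0.6,-1,0,60,0,-0.6,-1,0,82,0,-0.6,-1,0,91,0,-0.6,-1,0,94,0,-0.6,-1,0,96,0,-0.6,-1,0,97,0,-0.6,-1,0,97,0,-0.6,-1,0,97,0,-0.6]}}

```text
time: 18.5
eef_pos: [0.5494, -0.3042, 0.0347]
tcp_rot: [0.707, 0.707, 0.0, 0.001]
wrist_force: [-1.3, 0.3, -1.1]
finger_gap: 0.0529
grasp_force: 42.4
```

Request:
{"op": "carry_out", "data": {"moves": [0,0,1,0,-0.6,0,0,2,0,-0.6,0,0,2,0,-0.6]}}

```text
time: 18.8
eef_pos: [0.5492, -0.3043, 0.0327]
tcp_rot: [0.707, 0.707, 0.0, 0.0]
wrist_force: [-1.4, 0.5, 4.4]
finger_gap: 0.0529
grasp_force: 42.8
```

Request:
{"op": "carry_out", "data": {"moves": [0,0,0,0,0.35,0,0,0,0,0.5,0,0,0,0,0.6,0,0,0,0,0.6,0,0,-15,0,0.6,0,0,-60,0,0.6,0,0,-107,0,1,42,-17,-110,0,1,84,-34,-110,0,1,126,-51,-110,0,1]}}

```text
time: 19.8
eef_pos: [0.4975, -0.177, 0.1423]
tcp_rot: [0.707, 0.707, 0.0, 0.0]
wrist_force: [-0.1, 1.7, 1.1]
finger_gap: 0.0857
grasp_force: 0.0
```

Request:
{"op": "carry_out", "data": {"moves": [42,-17,0,0,1,84,-34,0,0,1,126,-51,0,0,1,168,-68,0,0,1,178,-73,0,0,1,178,-73,0,0,1,178,-73,0,0,1]}}

```text
time: 20.5
eef_pos: [0.4255, -0.0004, 0.1422]
tcp_rot: [0.707, 0.708, 0.0, 0.001]
wrist_force: [0.3, -1.4, 1.0]
finger_gap: 0.0856
grasp_force: 0.0
```

```bash
python3 w.py w6 bottle_green_mid,.45,-.0587
```

```text
20.5 [ 4.255e-01 -4.000e-04  1.422e-01] [[-0.001, 1.0, 0.001], [1.0, 0.001, -0.0], [-0.0, 0.001, -1.0]] 0.08555079214261171
bottle_green_mid 0.74 (np.float64(339.0), np.float64(259.0)) 2512 [ 0.449  -0.0594] 0.917
```

Request:
{"op": "carry_out", "data": {"moves": [-30,12,0,0,1,-58,24,0,0,1,-58,24,20,0,1,-58,24,50,0,1,-58,24,80,0,1,-58,24,106,0,1,-58,24,119,0,1,-58,24,122,0,1,-58,24,122,0,0.4,-58,24,122,0,-0.4]}}

```text
time: 21.6
eef_pos: [0.4496, -0.0586, 0.0205]
tcp_rot: [0.707, 0.707, 0.0, 0.0]
wrist_force: [0.6, -0.1, 0.1]
finger_gap: 0.0594
grasp_force: 0.0
```

Request:
{"op": "carry_out", "data": {"moves": [0,0,0,0,-0.7,0,0,0,0,-0.7,0,0,0,0,-0.7,0,0,0,0,-0.7,0,0,0,0,-0.7,0,0,0,0,-0.7]}}

```text
time: 22.2
eef_pos: [0.4498, -0.0584, 0.021]
tcp_rot: [0.707, 0.707, 0.0, 0.001]
wrist_force: [-1.2, -1.6, 6.7]
finger_gap: 0.0433
grasp_force: 40.5
```

Now to the red mat at (0.513, -0.226): dx +63, dy -168.

Request:
{"op": "carry_out", "data": {"moves": [0,0,-20,0,-0.7,0,0,-60,0,-0.7,0,0,-92,0,-0.7,-40,15,-95,0,-0.7,-82,31,-95,0,-0.7,-124,46,-95,0,-0.7,-155,58,-95,0,-0.7,-167,63,-95,0,-0.7,-167,63,-95,0,-0.7,-167,63,-95,0,-0.7]}}

```text
time: 23.2
eef_pos: [0.5114, -0.2243, 0.1149]
tcp_rot: [0.707, 0.707, -0.0, -0.0]
wrist_force: [0.2, 0.9, -0.5]
finger_gap: 0.0431
grasp_force: 41.2
```

Request:
{"op": "carry_out", "data": {"moves": [0,0,30,0,-0.7,0,0,60,0,-0.7,0,0,74,0,-0.7,0,0,82,0,-0.7,0,0,85,0,-0.7,0,0,86,0,-0.7,0,0,87,0,-0.7,0,0,87,0,-0.7]}}

```text
time: 24.0
eef_pos: [0.5124, -0.2251, 0.0286]
tcp_rot: [0.707, 0.707, 0.0, 0.001]
wrist_force: [-0.2, 0.2, -1.3]
finger_gap: 0.0428
grasp_force: 41.2
```

Request:
{"op": "carry_out", "data": {"moves": [0,0,0.8,0,-0.7,0,0,1.2,0,-0.7,0,0,1.2,0,-0.7]}}

```text
time: 24.3
eef_pos: [0.5124, -0.2252, 0.028]
tcp_rot: [0.707, 0.707, 0.0, 0.001]
wrist_force: [-1.9, 2.4, 10.4]
finger_gap: 0.0425
grasp_force: 42.2
```

Contact. I release, lift and move back clear for the final check.

Request:
{"op": "carry_out", "data": {"moves": [0,0,0,0,0.2,0,0,0,0,0.3,0,0,0,0,0.4,0,0,0,0,0.5,0,0,-15,0,0.5,0,0,-60,0,0.5,0,0,-110,0,0.5,0,-40,-130,0,0.5,30,-80,-150,0,0.5,60,-120,-160,0,0.5]}}

```text
time: 25.3
eef_pos: [0.3951, -0.1679, 0.1869]
tcp_rot: [0.707, 0.707, 0.0, 0.001]
wrist_force: [-0.7, 0.8, 0.7]
finger_gap: 0.064
grasp_force: 0.0
```

Request:
{"op": "carry_out", "data": {"moves": [40,-15,-20,0,0.5,80,-30,-20,0,0.5,120,-40,-20,0,0.5,140,-40,-20,0,0.5,140,-40,-20,0,0.5]}}

```text
time: 25.8
eef_pos: [0.3552, -0.0261, 0.206]
tcp_rot: [0.706, 0.708, 0.0, 0.0]
wrist_force: [0.4, -0.4, -0.2]
finger_gap: 0.064
grasp_force: 0.0
```

```bash
python3 - <<'E'
from h import *
o=ctrl.get_obs();print(o['time'],o['eef_pos'])
t=ctrl.camera('top')['image'];s=ctrl.camera('side')['image']
save('f1.png',cv2.resize(t[90:300,140:490],None,fx=2.2,fy=2.2,interpolation=cv2.INTER_CUBIC))
save('f2.png',cv2.resize(s[120:400,200:500],None,fx=2,fy=2,interpolation=cv2.INTER_CUBIC))
E
```

```text
25.8 [ 0.35523586 -0.0260881   0.20600574]
```

View pics/f1.png

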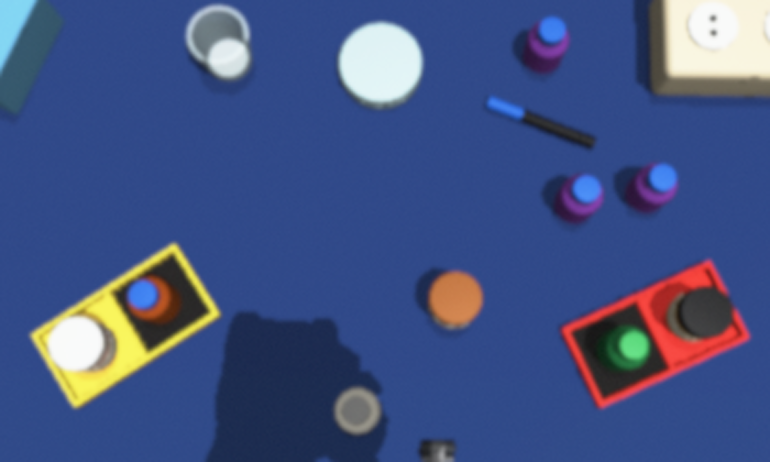

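View pics/f2.png

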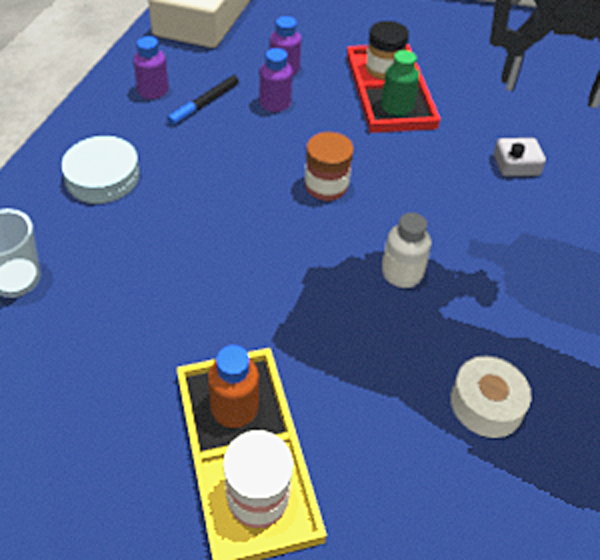

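All four stand upright: amber (233,390) and white jar (258,480) in yellow, green (402,90) and black jar (387,50) in red. The brown jar (329,165) and the white bottle (406,250) are where they were, and the arm is clear.

```bash
python3 -c "
from station import ctrl
print(ctrl.job_done())"
```

```text
the job is handed in; nothing more can be done
None
```

The job is handed in: the final pictures showed the white-lidded jar and amber bottle in the yellow tray and the black-lidded jar and green bottle in the red, bottles on the mats and all upright, with the brown-lidded jar and white bottle unmoved, at about 26 s of the 112 s allowed.

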